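# Set up a pull solenoid for its pull-in test at the parts counter

### The job

A customer's pull solenoid stands on the test set, to be held at its working stroke for a pull-in test: first turn the test set's selector knob to the click position marked with two strokes. Then draw the solenoid's steel plunger straight up out of its bore, without forcing it sideways, until the groove turned round it has just come fully into view above the nose, and finish while still holding it there. Leave the other things on the counter alone.

Things in the scene. Friction and masses are not known exactly. Their poses are not given: they have to be found in the camera images.
- tester: Test set: flat grey steel case, 200 (x) by 340 (y) by 55 mm high, fixed to the counter; origin at the centre of its underside, z up, +x away from the operator, y along its width. On its top: the selector at x -10, y -105 mm on a black panel; the bare test deck round x 0, y 95 mm with two brass rails along x.
- selector (a joint): Angle of the black selector knob, rad, growing clockwise seen from above. Spring click stops at 0 (off, white ring), 0.6 (one white stroke), 1.2 (two strokes), 1.8 (three strokes), end stops just beyond; the humps between take about 0.07 N m. Starts at off or one stroke. The marks lie on the panel, 34 mm from the knob's axis, each 10 mm long.
- selector_grip (a point): Point on the selector's vertical axis 33 mm above the case's top, where to grip it; x axis along the grip bar to its end with the white pointer line, z up. The bar is 42 mm long, 14 wide and stands 12 to 38 mm above the case, on a skirt 44 mm across. In the test set's frame the pointer heads at 0.9 rad (counterclockwise from +x) minus the joint value.
- solenoid: Pull solenoid under test: upright steel can, 47 mm across, on a black holder 56 by 92 by 10 mm clamped immovably somewhere along the rails; origin at the centre of the holder's underside, on the case's top, z up along the bore. The can ends at 70 mm; a nose 29 mm across (37 mm hexagon nut at its foot) reaches 84 mm. Bore 17.2 mm wide, 68 mm deep from the nose's face.
- nose (a point): Centre of the bore's mouth in the top face of the solenoid's nose (84 mm above the solenoid's origin); z up along the bore.
- plunger: The solenoid's plunger: loose plain steel rod, 16 mm in diameter, 116 mm long, about 0.18 kg, seated on the bore's floor with 48 mm standing out of the nose; clevis slot and cross pin at its top. It slides in the bore with 1.2 mm play and drops back if let go. Origin at the centre of its lower end, z up along it; its turn about z is arbitrary.
- plunger_grip (a point): Point on the plunger's axis 96 mm above its lower end (28 mm above the nose's face when home), a good height for the middle of the pads.
- groove (a point): Centre of the groove turned round the plunger, 36 mm above its lower end; the groove is 4 mm wide and 1.8 mm deep. With the plunger home it is hidden in the bore, 32 mm below the nose's face; it is just fully in view when this point is 2 mm above the face.
- stock_tray: Bystander: wooden tray with six compartments of small parts, 260 by 200 by 55 mm, loose on the counter; origin at the centre of its underside.
- stock_carton: Bystander: small cardboard box, 90 by 70 by 60 mm, loose; origin at the centre of its underside.
- spare_solenoid: Bystander: a smaller solenoid standing loose on the counter, 33 mm in diameter, 68 mm high; origin at the centre of its underside.
Mind the look-alikes: they are no part of the job. Leave any blue, pink or yellow look-alike of the plunger alone.

How it is judged (in metres and radians):
On the way, in this order (a step that is already met when the one before it is completed fails the run):
1. the selector stands at the two-stroke click stop, the plunger still home (value of joint selector between 1.05 and 1.35 rad and z of groove in the frame of nose below -0.026 m), for 0.2 s.
2. the plunger is drawn up until its groove shows above the nose (z of groove in the frame of nose above 0 m), for 0.1 s.
At the end, for the whole second after the job is handed in: Through the last second the still gripper holds the plunger (finger force over 2 N), in line with the bore (0.07 rad; wall force under 30 N), the middle of its groove 0 to 7 mm above the nose's face; the selector is within 0.15 rad of two strokes (1.2) (value of joint selector between 1.05 and 1.35 rad and z of groove in the frame of nose between 0 and 0.007 m and horizontal distance between groove and nose below 0.004 m and angle between the z axis of plunger and the z axis of nose, either way round below 0.07 rad and contact force between the fingers and plunger above 2 N and contact force between plunger and solenoid below 30 N and linear speed of plunger below 0.01 m/s); the arm keeps its last pose, push and grip.
It fails at once if the plunger is lifted before the selector is at two strokes (z of groove in the frame of nose above -0.02 m and (value of joint selector below 1 rad or value of joint selector above 1.4 rad)).
It fails at once if the plunger is drawn far past the groove (z of groove in the frame of nose above 0.016 m).
It fails at once if the plunger is jammed or forced against its bore: contact forces on the bore wall add up to over 70 N (contact force between plunger and solenoid above 70 N).
It fails at once if a bystander is moved by over 20 mm (distance of any of stock_tray, stock_carton, spare_solenoid from where it was at the start of the episode above 0.02 m).
It also fails if it takes over 54 s, if anything falls off the work surface, if the arm or the gripper's body presses on something with over 40 N, if the wrist force passes 120 N, or if a joint passes its speed limit or range.

### The arm

A 6-joint arm with a two-finger parallel gripper is mounted at the origin on the work surface. World frame = base frame: x ahead of the robot, y to its left, z up, the work surface at z = 0. Lengths are in m, angles in degrees, forces in N, time in s.
With the tool pointing down it reaches from about 0.3 to 0.75 m from the base axis. Payload 8.5 kg.
Tool frame: the origin (TCP) lies on the centre line of the jaws, within the pads' length; the fingertips stand 17 mm ahead of it and the grasp point (between the pads) lies 2 mm behind it (env.tip_extent is the distance from the TCP to the fingertips, in m); z points along the fingers, y is the direction in which the jaws open and shut (so a half turn about z gives the same grasp; the last joint's range is limited). The gripper opens to 85 mm and grips with 20 to 120 N. Pads are 22 mm wide; open, the fingers measure 114 mm over their backs; the gripper's body (76 mm by 85 mm) begins 54 mm behind the grasp point. The pads swing forward as they close: fully open they stand 13 mm farther back than shut.
Start: joints at [63.753, 21.807, 74.336, -0, 83.858, -12.336], TCP at [0.132, 0.534, 0.248] pointing down, gripper open.
Joint ranges: [-178.18, 178.18], [-50.72, 133.34], [12.68, 142.11], [-81.47, 261.47], [9.98, 163.14], [-165.26, 165.26]. Speed limits (degrees/s): [136.94, 136.94, 180, 180, 180, 180].

### API

Orientations are given as a 3x3 rotation matrix whose columns are the frame's x, y, z axes.
In Python, from rig import telemetry, get_image, camera_params, close_job, env gives the robot as it stands.
- The arm moves only by the tool apply_moves, never from a script. Its argument "motion" is a list of rows, each an object of numbers: "tx", "ty", "tz": the shift along the tool's x, y, z in cm; "turn": the turn about the tool's z in degrees; "jaw": the gripper's target within -1 to 1 (fully open at 1, half-way at 0, shut at -1). In form: [{"tx": .., "ty": .., "tz": .., "turn": .., "jaw": ..}, ...]. A call has 1 to 5 rows; each row is the pose to reach, as a shift and turn from the pose measured when the call began, along the tool's axes at that moment; what a row does not reach only later rows make up. A row lasts 1/12 s, in which the tool goes at most 41.7 mm and 7.16 degrees, less where a joint would pass 70% of its speed; a pose out of reach is approached as far as the arm can. A call with a gripper value outside its range is refused whole. The fingers move at their own pace and stop on an object; "squeeze" is the grip in N (left out, the last holds). Time passes only in rows, so rows that repeat a pose let the fingers close. It gives the time, the measured TCP pose, the force and the opening at its end, in the units of the state.
- telemetry.observe(): the state, without advancing time (a new reading comes with each control period).
- get_image(name): name is "scene" or "side" or "wrist"; returns (picture, depth): 420x560x3 uint8, red, green, blue; 420x560 float32, m along the optical axis (not along the pixel's ray), 0 where there is no reading.
- camera_params(name): a dict with "fx", "fy", "cx", "cy" (pixels), "rvec" (rotation vector, rad) and "tvec" (3), from world to camera coordinates, as OpenCV has them. Camera axes: x right, y down, z forward; pixel columns grow to the right and rows downward; lengths in m; the calibration is good to about 2 mm. A picture is of the moment at which its call begins: read the wrist's pose just before it. camera_params takes no time and is no camera call; for the wrist camera it gives the pose at the moment of the call.
- close_job(): hands the job in, once; it reports no verdict.
The state is a dict: "time_s": time; "q": joint angles; "qvel": joint speeds; "joint_efforts": joint torques, N m; "position": TCP position; "tool_rot": TCP orientation; "ft_force": force on the tool from outside, world axes, zero at the start; "wrist_torque": the same for the moment, N m; "grip_width": finger opening in m.
Only numpy, scipy, OpenCV 4.12 (cv2) and the standard library are available. Lean on these libraries where they do the work, as an engineer would, in place of code of your own. Each camera call takes 0.05 s, during which the arm holds its last target. There are 200 camera calls.

## Working session

There is one attempt and no reset: what is moved stays moved. The work goes in short steps, Python scripts to look and compute and a tool call to move; the robot and the scene stay as the last step left them, time stands still between calls to the robot, and variables do not carry over. Pictures are saved under pics/ and viewed, about 8 in all and at most 12, crops included, and the job is handed in when it is done.

Besides the shell and the picture viewer there is one more tool, called after "Call:" as a command line: name --argument value ..., lists and objects as JSON in quotes. apply_moves: Moves the arm, as the interface text tells. Its arguments: {"type":"object","properties":{"motion":{"type":"array"},"squeeze":{"type":"number"}},"required":["motion"]}

```bash
mkdir -p pics; cat > h.py <<'E'
import numpy as np,cv2
from rig import telemetry,get_image,camera_params,close_job,env
def cam(n):
    c=camera_params(n);R=cv2.Rodrigues(np.array(c['rvec'],float))[0];return c,R,np.array(c['tvec'],float).ravel()
def cloud(n):
    c,R,t=cam(n);im,d=get_image(n)
    v,u=np.mgrid[:420,:560]
    P=np.stack([(u-c['cx'])/c['fx']*d,(v-c['cy'])/c['fy']*d,d],-1)
    W=(P-t)@R; W[d==0]=np.nan
    return im,d,W
def save(im,n): cv2.imwrite('pics/'+n+'.png',cv2.cvtColor(im,cv2.COLOR_RGB2BGR))
def proj(n,p):
    c,R,t=cam(n);q=R@np.array(p)+t;return c['fx']*q[0]/q[2]+c['cx'],c['fy']*q[1]/q[2]+c['cy']
E
python3 - <<'E'
from h import *
s=telemetry.observe();print(s)
a=[]
for n in('scene','side'):
    im,d,W=cloud(n);np.save(n+'W.npy',W);save(im,n+'0');a.append(im)
im,d,W=cloud('wrist');np.save('wristW.npy',W);save(im,'wrist0')
E
```

```text
{'time_s': 0.0, 'q': array([ 6.37518235e+01,  2.18414863e+01,  7.43867836e+01, -6.99935143e-04,
        8.38600581e+01, -1.23384823e+01]), 'qvel': array([-0.03304692, -0.00597357, -0.10007803, -0.08012744,  0.0422566 ,
       -0.02978181]), 'joint_efforts': array([-2.65087544e-05, -4.48460126e+01, -2.31278801e+01, -2.40082236e-04,
        4.77790614e-03, -8.34990573e-06]), 'position': array([0.13211517, 0.53359869, 0.24769518]), 'tool_rot': array([[-9.70676032e-01,  2.40390497e-01, -6.70900461e-04],
       [ 2.40391223e-01,  9.70675091e-01, -1.38802440e-03],
       [ 3.17558491e-04, -1.50860060e-03, -9.99998812e-01]]), 'ft_force': array([-0.42024275,  0.35860998,  0.08064721]), 'wrist_torque': array([ 0.05063609,  0.0291504 , -0.00660831]), 'grip_width': 0.08529229754268335}
```

View pics/scene0.png

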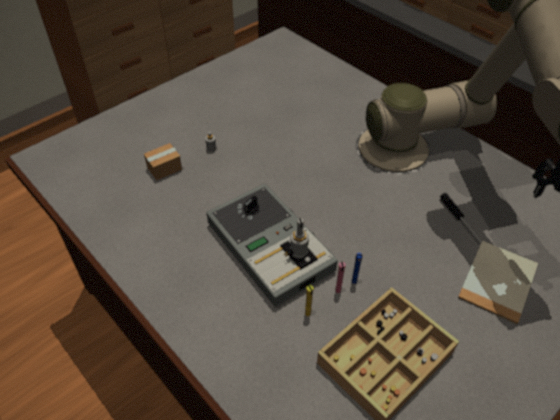

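View pics/wrist0.png

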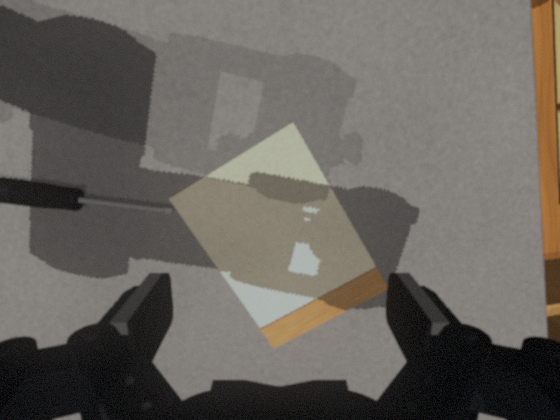

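The scene picture shows the test set around (270,240), with its knob near (250,205) and the solenoid with its plunger near (299,235). Next I'll measure the poses from depth.

```bash
python3 - <<'E'
from h import *
im=cv2.imread('pics/scene0.png');W=np.load('sceneW.npy')
cr=cv2.resize(im[170:310,190:350],None,fx=5,fy=5,interpolation=cv2.INTER_CUBIC)[:600]
cv2.imwrite('pics/crop.png',cr)
sub=np.zeros((420,560),bool);sub[170:310,190:350]=1
m=sub&(abs(W[...,2]-.055)<.006)
n,l,st,ce=cv2.connectedComponentsWithStats(m.astype(np.uint8))
k=1+st[1:,4].argmax();P=W[l==k];print(st[k],np.median(P[:,2]))
r=cv2.minAreaRect((P[:,:2]*1000).astype(np.float32));print(r)
for nm,px in(('knob',(250,205)),('pl',(299,222)),('pl',(299,228)),('can',(299,240))):
    print(nm,W[px[1]-1:px[1]+2,px[0]-1:px[0]+2].reshape(-1,3).round(3)[[1,4,7]])
m=sub&(W[...,2]>.08);
for p in W[m&(W[...,2]>.15)].round(3):print(p,end=' ')
for x in range(0):pass
Q=W[m&(W[...,2]<.1)];print(len(Q))
E
```

```text
[ 206  183  132  116 6245] 0.05451797267852654
((570.325927734375, 37.26338195800781), (344.1063232421875, 202.05520629882812), 82.42776489257812)
knob [[ 0.555 -0.058  0.087]
 [ 0.555 -0.059  0.082]
 [ 0.553 -0.06   0.075]]
pl [[0.56  0.135 0.187]
 [0.561 0.137 0.186]
 [0.562 0.138 0.184]]
pl [[0.562 0.138 0.169]
 [0.561 0.138 0.165]
 [0.561 0.138 0.161]]
can [[0.567 0.146 0.134]
 [0.567 0.146 0.13 ]
 [0.569 0.148 0.129]]
[0.553 0.129 0.188] [0.55  0.129 0.185] [0.549 0.131 0.187] [0.557 0.129 0.187] [0.553 0.128 0.183] [0.552 0.131 0.185] [0.549 0.132 0.184] [0.55  0.135 0.187] [0.548 0.137 0.187] [0.561 0.13  0.187] [0.556 0.129 0.183] [0.556 0.132 0.186] [0.555 0.134 0.187] [0.552 0.134 0.184] [0.552 0.138 0.187] [0.549 0.139 0.186] [0.563 0.132 0.187] [0.56  0.133 0.186] [0.56  0.135 0.187] [0.558 0.137 0.187] [0.556 0.139 0.188] [0.551 0.137 0.183] [0.553 0.142 0.188] [0.561 0.13  0.18 ] [0.561 0.137 0.186] [0.56  0.139 0.187] [0.557 0.139 0.184] [0.553 0.139 0.182] [0.552 0.141 0.182] [0.561 0.131 0.177] [0.563 0.136 0.183] [0.562 0.138 0.184] [0.561 0.141 0.186] [0.558 0.141 
[... 390 characters left out ...]
562 0.142 0.176] [0.558 0.141 0.172] [0.554 0.141 0.169] [0.551 0.142 0.168] [0.562 0.132 0.163] [0.563 0.136 0.168] [0.562 0.138 0.169] [0.558 0.138 0.166] [0.559 0.142 0.17 ] [0.554 0.142 0.166] [0.55  0.141 0.161] [0.562 0.132 0.16 ] [0.562 0.136 0.163] [0.561 0.138 0.165] [0.562 0.143 0.17 ] [0.557 0.141 0.164] [0.555 0.142 0.163] [0.563 0.133 0.157] [0.562 0.135 0.159] [0.561 0.138 0.161] [0.56  0.14  0.162] [0.558 0.142 0.161] [0.554 0.142 0.158] [0.562 0.132 0.152] [0.563 0.137 0.157] [0.561 0.139 0.157] [0.56  0.14  0.158] [0.556 0.14  0.155] [0.555 0.143 0.156] [0.563 0.137 0.153] [0.563 0.14  0.156] [0.56  0.141 0.155] [0.556 0.141 0.152] [0.555 0.143 0.153] [0.56  0.141 0.151] 269
```

View pics/crop.png

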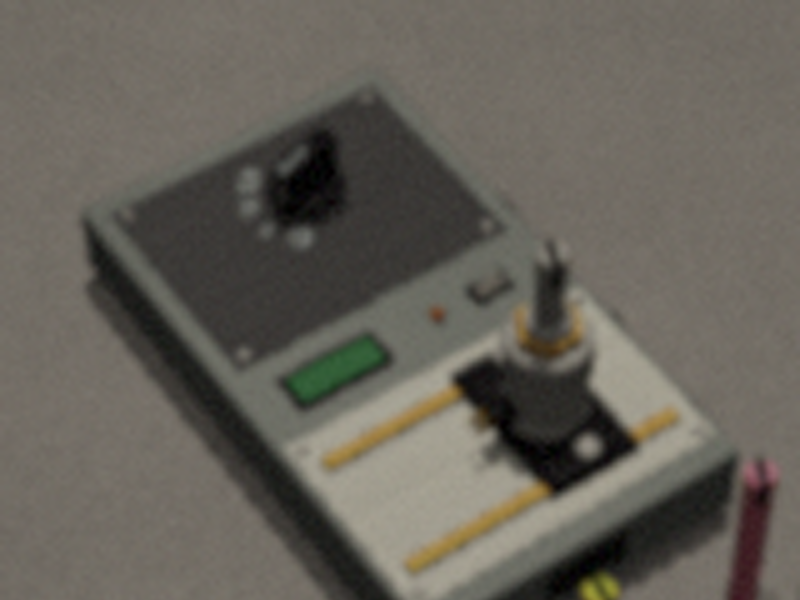

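```bash
python3 - <<'E'
from h import *
s=telemetry.observe();T=np.array(s['tool_rot']);p=np.array(s['position'])
c,R,t=cam('wrist');C=-R.T@t
print('cam in tool',T.T@(C-p),'axes',(T.T@R.T).round(3),c['fx'])
for n,w in(('knob',[.547,-.065,.25]),('pl',[.556,.136,.25])):print(n,T.T@(np.array(w)-p))
print(env.tip_extent)
E
```

```text
cam in tool [ 0.07059092 -0.0008857  -0.1260159 ] axes [[ 0.001 -0.961 -0.277]
 [ 1.     0.     0.   ]
 [-0.    -0.277  0.961]] 361.1896064268057
knob [-0.54664208 -0.48134726 -0.00176674]
pl [-0.50704004 -0.28408186 -0.00197379]
0.017
```

Call:
apply_moves --motion '[{"tx":-3,"ty":-2.6,"tz":0,"turn":0,"jaw":1},{"tx":-6,"ty":-5.2,"tz":0,"turn":0,"jaw":1},{"tx":-9,"ty":-7.8,"tz":0,"turn":0,"jaw":1},{"tx":-12,"ty":-10.4,"tz":0,"turn":0,"jaw":1},{"tx":-15,"ty":-13,"tz":0,"turn":0,"jaw":1}]'

```text
time_s: 0.57
position: [0.2469, 0.3698, 0.2478]
tool_rot: [[-0.971, 0.24, -0.001], [0.24, 0.971, -0.001], [0.0, -0.001, -1.0]]
ft_force: [1.8, 0.8, 0.1]
grip_width: 0.0855
```

Call:
apply_moves --motion '[{"tx":-3,"ty":-2.6,"tz":0,"turn":0,"jaw":1},{"tx":-6,"ty":-5.2,"tz":0,"turn":0,"jaw":1},{"tx":-9,"ty":-7.8,"tz":0,"turn":0,"jaw":1},{"tx":-12,"ty":-10.4,"tz":0,"turn":0,"jaw":1},{"tx":-15,"ty":-13,"tz":0,"turn":0,"jaw":1}]'

```text
time_s: 0.98
position: [0.362, 0.2058, 0.248]
tool_rot: [[-0.971, 0.24, -0.001], [0.24, 0.971, -0.001], [0.0, -0.001, -1.0]]
ft_force: [0.8, 1.0, 0.2]
grip_width: 0.0852
```

Call:
apply_moves --motion '[{"tx":-3,"ty":-2.6,"tz":0,"turn":0,"jaw":1},{"tx":-6,"ty":-5.2,"tz":0,"turn":0,"jaw":1},{"tx":-9,"ty":-7.8,"tz":0,"turn":0,"jaw":1},{"tx":-12,"ty":-10.4,"tz":0,"turn":0,"jaw":1},{"tx":-15,"ty":-13,"tz":0,"turn":0,"jaw":1}]'

```text
time_s: 1.4
position: [0.4771, 0.0417, 0.248]
tool_rot: [[-0.971, 0.24, -0.001], [0.24, 0.971, -0.001], [0.0, -0.001, -1.0]]
ft_force: [1.5, 0.2, 0.3]
grip_width: 0.0857
```

Call:
apply_moves --motion '[{"tx":-3,"ty":-2.8,"tz":0,"turn":0,"jaw":1},{"tx":-6,"ty":-5.6,"tz":0,"turn":0,"jaw":1},{"tx":-9.4,"ty":-8.7,"tz":0,"turn":0,"jaw":1},{"tx":-9.4,"ty":-8.7,"tz":0,"turn":0,"jaw":0.2},{"tx":-9.4,"ty":-8.7,"tz":0,"turn":0,"jaw":0.2}]'

```text
time_s: 1.82
position: [0.5481, -0.0674, 0.247]
tool_rot: [[-0.97, 0.243, -0.002], [0.243, 0.97, -0.001], [0.002, -0.001, -1.0]]
ft_force: [-0.9, 0.0, -0.8]
grip_width: 0.0634
```

```bash
python3 - <<'E'
from h import *
print(telemetry.observe()['position'])
im,d,W=cloud('wrist');save(im,'wrist1');np.save('w1.npy',W)
E
```

```text
[ 0.5480771  -0.06737155  0.2470365 ]
```

View pics/wrist1.png

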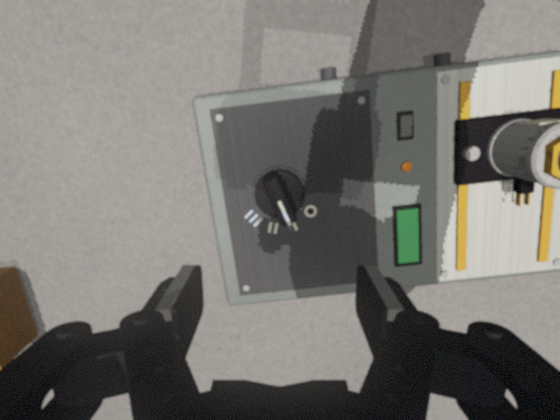

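The wrist view shows the knob at about (280,197). Its pointer line ends near (288,222), at the one-stroke mark; the two strokes are at (272,228).

```bash
python3 - <<'E'
from h import *
W=np.load('w1.npy');im=cv2.imread('pics/wrist1.png')
sub=np.zeros((420,560),bool);sub[150:245,240:325]=1
m=sub&(W[...,2]>.086);P=W[m];print(len(P),np.median(P,0))
r=cv2.minAreaRect((P[:,:2]*1000).astype(np.float32));print(r)
m2=sub&(W[...,2]>.059)&(W[...,2]<.075);print(m2.sum(),cv2.minEnclosingCircle((W[m2|m][:,:2]*1000).astype(np.float32)))
# case outline
m=np.zeros((420,560),bool);m[60:310,190:440]=1;m&=abs(W[...,2]-.055)<.006
P=W[m][:,:2];print(P.min(0),P.max(0))
# screws corners
for u,v in((219,117),(361,100),(246,288),(444,273),(445,77)):print((u,v),np.nanmedian(W[v-1:v+2,u-1:u+2].reshape(-1,3),0).round(4))
E
```

```text
893 [ 0.54640843 -0.0675215   0.09332457]
((547.7282104492188, -67.70713806152344), (41.924537658691406, 14.17931842803955), 9.808431625366211)
1273 ((554.8059692382812, -66.5648193359375), 30.806900024414062)
[ 0.45116652 -0.14530804] [0.6741695  0.08616349]
(219, 117) [ 0.4722 -0.1016  0.0573]
(361, 100) [0.4879 0.0173 0.0578]
(246, 288) [ 0.6313 -0.1219  0.0571]
(444, 273) [0.6617 0.0651 0.0579]
(445, 77) [0.4868 0.0873 0.0578]
```

Call:
apply_moves --motion '[{"tx":0,"ty":0,"tz":3,"turn":-6,"jaw":0.1},{"tx":0,"ty":0,"tz":6,"turn":-12,"jaw":0.1},{"tx":0,"ty":0,"tz":9,"turn":-18,"jaw":0.1},{"tx":0,"ty":0,"tz":11,"turn":-24,"jaw":0.1},{"tx":0,"ty":0,"tz":11,"turn":-24,"jaw":0.1}]'

```text
time_s: 2.28
position: [0.5445, -0.0636, 0.134]
tool_rot: [[-0.984, -0.179, -0.009], [-0.179, 0.984, 0.002], [0.009, 0.004, -1.0]]
ft_force: [-0.5, 1.6, -0.2]
grip_width: 0.0473
```

Call:
apply_moves --motion '[{"tx":0,"ty":0,"tz":2.5,"turn":0,"jaw":0},{"tx":0,"ty":0,"tz":4.8,"turn":0,"jaw":0},{"tx":0,"ty":0,"tz":4.8,"turn":0,"jaw":0}]'

```text
time_s: 2.53
position: [0.5424, -0.0619, 0.0842]
tool_rot: [[-0.984, -0.177, -0.014], [-0.178, 0.984, 0.004], [0.013, 0.007, -1.0]]
ft_force: [-0.7, 0.3, -0.5]
grip_width: 0.0431
```

Call:
apply_moves --motion '[{"tx":-0.4,"ty":-0.65,"tz":-0.4,"turn":0,"jaw":0},{"tx":-0.4,"ty":-0.65,"tz":-0.4,"turn":0,"jaw":0},{"tx":-0.4,"ty":-0.65,"tz":-0.4,"turn":0,"jaw":0}]'

```text
time_s: 2.78
position: [0.5487, -0.068, 0.0903]
tool_rot: [[-0.984, -0.177, -0.011], [-0.177, 0.984, 0.003], [0.01, 0.005, -1.0]]
ft_force: [0.5, 0.3, -0.5]
grip_width: 0.0428
```

Call:
apply_moves --motion '[{"tx":0.1,"ty":0,"tz":0.1,"turn":0,"jaw":-1},{"tx":0.1,"ty":0,"tz":0.1,"turn":0,"jaw":-1},{"tx":0.1,"ty":0,"tz":0.1,"turn":0,"jaw":-1},{"tx":0.1,"ty":0,"tz":0.1,"turn":0,"jaw":-1},{"tx":0.1,"ty":0,"tz":0.1,"turn":0,"jaw":-1}]' --squeeze 40

```text
time_s: 3.2
position: [0.5478, -0.0676, 0.0904]
tool_rot: [[-0.984, -0.177, -0.009], [-0.177, 0.984, 0.003], [0.009, 0.005, -1.0]]
ft_force: [-1.4, 3.9, 7.3]
grip_width: 0.0133
```

Call:
apply_moves --motion '[{"tx":0,"ty":0,"tz":0,"turn":6,"jaw":-1},{"tx":0,"ty":0,"tz":0,"turn":12,"jaw":-1},{"tx":0,"ty":0,"tz":0,"turn":18,"jaw":-1},{"tx":0,"ty":0,"tz":0,"turn":24,"jaw":-1},{"tx":0,"ty":0,"tz":0,"turn":30,"jaw":-1}]'

```text
time_s: 3.62
position: [0.5478, -0.0674, 0.0905]
tool_rot: [[-0.939, 0.344, -0.009], [0.344, 0.939, 0.004], [0.01, 0.0, -1.0]]
ft_force: [0.7, 2.4, -1.9]
grip_width: 0.0132
```

Call:
apply_moves --motion '[{"tx":0,"ty":0,"tz":0,"turn":5,"jaw":-1},{"tx":0,"ty":0,"tz":0,"turn":5,"jaw":-1},{"tx":0,"ty":0,"tz":0,"turn":5,"jaw":-1}]'

```text
time_s: 3.87
position: [0.5478, -0.0673, 0.0905]
tool_rot: [[-0.906, 0.422, -0.009], [0.422, 0.906, 0.004], [0.01, -0.0, -1.0]]
ft_force: [1.0, -0.0, -4.2]
grip_width: 0.013
```

Call:
apply_moves --motion '[{"tx":0,"ty":0,"tz":0,"turn":0,"jaw":0},{"tx":0,"ty":0,"tz":0,"turn":0,"jaw":0},{"tx":0,"ty":0,"tz":0,"turn":0,"jaw":0},{"tx":0,"ty":0,"tz":0,"turn":0,"jaw":0.2}]'

```text
time_s: 4.2
position: [0.5478, -0.0674, 0.0907]
tool_rot: [[-0.907, 0.422, -0.009], [0.422, 0.907, 0.004], [0.01, -0.0, -1.0]]
ft_force: [-0.2, -0.6, -1.2]
grip_width: 0.051
```

Call:
apply_moves --motion '[{"tx":0,"ty":0,"tz":-3.5,"turn":0,"jaw":0.2},{"tx":0,"ty":0,"tz":-7,"turn":0,"jaw":0.2},{"tx":0,"ty":0,"tz":-10.5,"turn":0,"jaw":0.2},{"tx":0,"ty":0,"tz":-14,"turn":0,"jaw":0.2},{"tx":0,"ty":0,"tz":-16,"turn":0,"jaw":0.2}]'

```text
time_s: 4.62
position: [0.5498, -0.0681, 0.2548]
tool_rot: [[-0.907, 0.421, -0.004], [0.421, 0.907, 0.002], [0.005, 0.0, -1.0]]
ft_force: [0.2, 0.6, -0.2]
grip_width: 0.0512
```

```bash
python3 - <<'E'
from h import *
s=telemetry.observe();print(s['position'],s['tool_rot'].round(4),s['q'])
im,d,W=cloud('wrist');save(im,'wrist2');np.save('w2.npy',W)
m=(W[...,2]>.086)&(W[...,2]<.1)&(np.hypot(W[...,0]-.5477,W[...,1]+.0677)<.03)
print(m.sum(),cv2.minAreaRect((W[m][:,:2]*1000).astype(np.float32)))
E
```

```text
[ 0.54979571 -0.06812598  0.25484566] [[-0.9069  0.4212 -0.0041]
 [ 0.4212  0.907   0.0019]
 [ 0.0046  0.     -1.    ]] [-1.93203083e+01  2.20605474e+01  7.28304709e+01  2.62750369e-02
  8.53699539e+01 -8.44109609e+01]
837 ((547.7861938476562, -68.12045288085938), (13.366728782653809, 42.25227355957031), 65.32381439208984)
```

View pics/wrist2.png

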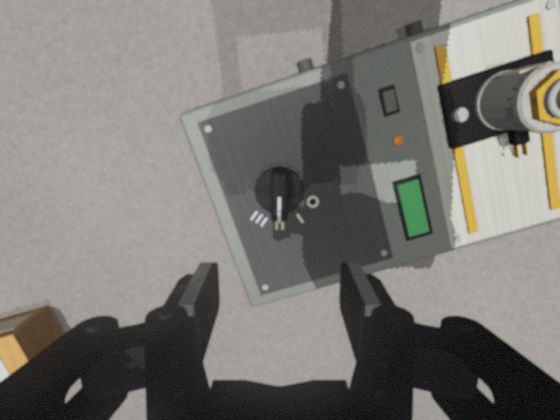

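The pointer at (279,205) now lies on the two strokes, and the bar angle of −24.7° is exactly what 1.2 rad predicts. Next I'll move over the solenoid.

Call:
apply_moves --motion '[{"tx":1.6,"ty":3.7,"tz":-0.4,"turn":0,"jaw":0.2},{"tx":3.2,"ty":7.4,"tz":-0.8,"turn":0,"jaw":0.2},{"tx":4.8,"ty":11.1,"tz":-1.2,"turn":0,"jaw":0.2},{"tx":6.4,"ty":14.9,"tz":-1.6,"turn":0,"jaw":0.2},{"tx":8,"ty":18.7,"tz":-2,"turn":0,"jaw":0.2}]'

```text
time_s: 5.08
position: [0.5564, 0.1367, 0.2777]
tool_rot: [[-0.907, 0.421, 0.0], [0.421, 0.907, 0.0], [-0.0, 0.0, -1.0]]
ft_force: [0.4, -0.2, 1.3]
grip_width: 0.0514
```

Call:
apply_moves --motion '[{"tx":0,"ty":0,"tz":0,"turn":0,"jaw":0.2},{"tx":0,"ty":0,"tz":0,"turn":0,"jaw":0.2}]'

```text
time_s: 5.25
position: [0.5561, 0.1387, 0.2775]
tool_rot: [[-0.909, 0.417, 0.0], [0.417, 0.909, 0.0], [-0.0, 0.0, -1.0]]
ft_force: [-0.2, -0.6, -0.4]
grip_width: 0.0514
```

```bash
python3 - <<'E'
from h import *
s=telemetry.observe();print(s['position'],s['tool_rot'].round(4))
im,d,W=cloud('wrist');save(im,'wrist3');np.save('w3.npy',W)
near=np.hypot(W[...,0]-.556,W[...,1]-.136)<.04
for lo,hi in((.18,.195),(.135,.143),(.12,.129)):
    m=near&(W[...,2]>lo)&(W[...,2]<hi);P=W[m]
    if len(P)>5:print(lo,len(P),P.mean(0).round(4),np.median(P[:,2]),cv2.minEnclosingCircle((P[:,:2]*1000).astype(np.float32)))
E
```

```text
[0.55606539 0.13869927 0.27751548] [[-9.087e-01  4.174e-01  4.000e-04]
 [ 4.174e-01  9.087e-01  2.000e-04]
 [-2.000e-04  4.000e-04 -1.000e+00]]
0.18 558 [0.5552 0.1332 0.187 ] 0.18743608162977915 ((555.8047485351562, 132.5585174560547), 8.695396423339844)
0.135 434 [0.552  0.1351 0.1391] 0.13928416401162064 ((555.7394409179688, 133.4962158203125), 15.538599967956543)
0.12 1045 [0.5503 0.1363 0.1251] 0.1252433697404738 ((556.3921508789062, 133.00314331054688), 23.572370529174805)
```

View pics/wrist3.png

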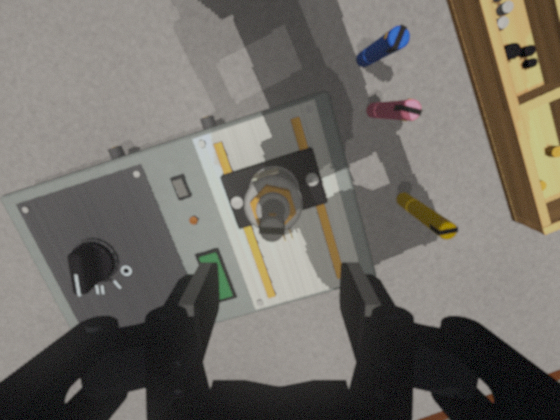

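Seen from above, the plunger top is at (272,215) with its axis at about (0.5558, 0.133), home with its top at 0.187. The coloured look-alikes are well clear.

Call:
apply_moves --motion '[{"tx":-0.2,"ty":-0.5,"tz":0,"turn":0,"jaw":0.1},{"tx":-0.2,"ty":-0.5,"tz":2,"turn":0,"jaw":0.1},{"tx":-0.2,"ty":-0.5,"tz":4,"turn":0,"jaw":0.1},{"tx":-0.2,"ty":-0.5,"tz":6,"turn":0,"jaw":0.1},{"tx":-0.2,"ty":-0.5,"tz":6,"turn":0,"jaw":0.1}]'

```text
time_s: 5.72
position: [0.5546, 0.1297, 0.2136]
tool_rot: [[-0.907, 0.422, -0.007], [0.422, 0.907, -0.001], [0.006, -0.004, -1.0]]
ft_force: [-0.1, -0.3, -0.5]
grip_width: 0.0467
```

Call:
apply_moves --motion '[{"tx":0,"ty":0.35,"tz":1.5,"turn":0,"jaw":0.1},{"tx":0,"ty":0.35,"tz":3,"turn":0,"jaw":0.1},{"tx":0,"ty":0.35,"tz":4.5,"turn":0,"jaw":0.1},{"tx":0,"ty":0.35,"tz":4.7,"turn":0,"jaw":0.0},{"tx":0,"ty":0.35,"tz":4.7,"turn":0,"jaw":-0.1}]'

```text
time_s: 6.13
position: [0.5559, 0.1318, 0.1669]
tool_rot: [[-0.906, 0.423, -0.008], [0.423, 0.906, -0.001], [0.007, -0.004, -1.0]]
ft_force: [0.0, -0.8, -0.2]
grip_width: 0.0383
```

Call:
apply_moves --motion '[{"tx":0,"ty":0,"tz":0,"turn":0,"jaw":-0.2},{"tx":0,"ty":0,"tz":0,"turn":0,"jaw":-0.2}]'

```text
time_s: 6.3
position: [0.5566, 0.1313, 0.1683]
tool_rot: [[-0.906, 0.423, -0.006], [0.423, 0.906, -0.001], [0.005, -0.003, -1.0]]
ft_force: [0.4, 0.2, -0.4]
grip_width: 0.034
```

```bash
python3 - <<'E'
from h import *
for i in range(1):
    s=telemetry.observe();T=s['tool_rot'];print(s['position'],T.round(4),s['qvel'].round(2))
    print((T.T@(np.array([.5558,.133,.165])-s['position'])*100).round(2))
im,d,W=cloud('side');save(im,'side1')
u,v=map(int,proj('side',[.556,.133,.15]));print(u,v)
a=im[max(0,v-45):v+45,max(0,u-60):u+60]
save(cv2.resize(a,None,fx=5,fy=5,interpolation=cv2.INTER_CUBIC),'side1c')
E
```

```text
[0.55657996 0.13128219 0.16832962] [[-9.059e-01  4.234e-01 -5.800e-03]
 [ 4.234e-01  9.060e-01 -7.000e-04]
 [ 4.900e-03 -3.000e-03 -1.000e+00]] [ 0.3   0.1   0.39  0.09 -0.55  0.18]
[0.14 0.12 0.33]
273 219
```

View pics/side1c.png

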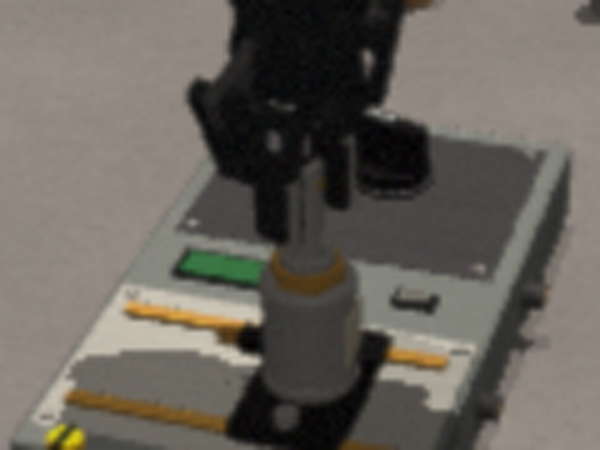

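The jaws stand on either side of the plunger, well above the nose. I'll correct the small offset and close lightly.

Call:
apply_moves --motion '[{"tx":0.1,"ty":0.15,"tz":0.25,"turn":0,"jaw":-0.3},{"tx":0.1,"ty":0.15,"tz":0.25,"turn":0,"jaw":-0.3},{"tx":0.1,"ty":0.15,"tz":0.25,"turn":0,"jaw":-0.3},{"tx":0.1,"ty":0.15,"tz":0.25,"turn":0,"jaw":-0.3}]' --squeeze 20

```text
time_s: 6.68
position: [0.5562, 0.1334, 0.1658]
tool_rot: [[-0.906, 0.423, -0.006], [0.423, 0.906, -0.001], [0.005, -0.003, -1.0]]
ft_force: [-0.2, -0.6, 0.2]
grip_width: 0.0299
```

Call:
apply_moves --motion '[{"tx":0,"ty":0,"tz":0,"turn":0,"jaw":-0.45},{"tx":0,"ty":0,"tz":0,"turn":0,"jaw":-0.5},{"tx":0,"ty":0,"tz":0,"turn":0,"jaw":-0.55}]'

```text
time_s: 6.93
position: [0.5562, 0.1334, 0.1658]
tool_rot: [[-0.906, 0.423, -0.006], [0.423, 0.906, -0.001], [0.005, -0.003, -1.0]]
ft_force: [-0.3, -0.2, 0.5]
grip_width: 0.0195
```

Call:
apply_moves --motion '[{"tx":0,"ty":0,"tz":0,"turn":0,"jaw":-0.6},{"tx":0,"ty":0,"tz":0,"turn":0,"jaw":-0.65},{"tx":0,"ty":0,"tz":0,"turn":0,"jaw":-0.7}]'

```text
time_s: 7.18
position: [0.5562, 0.1334, 0.1658]
tool_rot: [[-0.906, 0.423, -0.006], [0.423, 0.906, -0.001], [0.005, -0.003, -1.0]]
ft_force: [0.0, 0.4, -0.1]
grip_width: 0.0153
```

Call:
apply_moves --motion '[{"tx":0,"ty":0,"tz":0,"turn":0,"jaw":-1},{"tx":0,"ty":0,"tz":0,"turn":0,"jaw":-1},{"tx":0,"ty":0,"tz":0,"turn":0,"jaw":-1}]'

```text
time_s: 7.43
position: [0.5562, 0.1334, 0.1658]
tool_rot: [[-0.906, 0.423, -0.006], [0.423, 0.906, -0.0], [0.005, -0.003, -1.0]]
ft_force: [-0.1, 0.4, 0.4]
grip_width: 0.0151
```

Call:
apply_moves --motion '[{"tx":0,"ty":0,"tz":0,"turn":0,"jaw":-1},{"tx":0,"ty":0,"tz":-0.2,"turn":0,"jaw":-1},{"tx":0,"ty":0,"tz":-0.5,"turn":0,"jaw":-1},{"tx":0,"ty":0,"tz":-0.8,"turn":0,"jaw":-1},{"tx":0,"ty":0,"tz":-0.8,"turn":0,"jaw":-1}]' --squeeze 35

```text
time_s: 7.85
position: [0.5565, 0.1334, 0.1745]
tool_rot: [[-0.906, 0.423, -0.005], [0.423, 0.906, -0.0], [0.004, -0.002, -1.0]]
ft_force: [0.5, -0.2, -2.1]
grip_width: 0.0147
```

Call:
apply_moves --motion '[{"tx":0.02,"ty":0,"tz":-0.3,"turn":0,"jaw":-1},{"tx":0.03,"ty":0,"tz":-0.7,"turn":0,"jaw":-1},{"tx":0.04,"ty":0,"tz":-1.1,"turn":0,"jaw":-1},{"tx":0.04,"ty":0,"tz":-1.3,"turn":0,"jaw":-1},{"tx":0.04,"ty":0,"tz":-1.3,"turn":0,"jaw":-1}]'

```text
time_s: 8.27
position: [0.5564, 0.1336, 0.1882]
tool_rot: [[-0.906, 0.423, -0.003], [0.423, 0.906, -0.0], [0.003, -0.002, -1.0]]
ft_force: [-0.4, -0.4, -0.4]
grip_width: 0.015
```

Call:
apply_moves --motion '[{"tx":0.02,"ty":-0.01,"tz":-0.3,"turn":0,"jaw":-1},{"tx":0.03,"ty":-0.02,"tz":-0.7,"turn":0,"jaw":-1},{"tx":0.03,"ty":-0.02,"tz":-1.0,"turn":0,"jaw":-1},{"tx":0.03,"ty":-0.02,"tz":-1.2,"turn":0,"jaw":-1},{"tx":0.03,"ty":-0.02,"tz":-1.2,"turn":0,"jaw":-1}]'

```text
time_s: 8.68
position: [0.5563, 0.1336, 0.2008]
tool_rot: [[-0.906, 0.423, -0.003], [0.423, 0.906, -0.0], [0.002, -0.002, -1.0]]
ft_force: [0.1, 0.9, -0.7]
grip_width: 0.0148
```

Call:
apply_moves --motion '[{"tx":0,"ty":0,"tz":0,"turn":0,"jaw":-1},{"tx":0,"ty":0,"tz":0,"turn":0,"jaw":-1},{"tx":0,"ty":0,"tz":0,"turn":0,"jaw":-1}]'

```text
time_s: 8.93
position: [0.5562, 0.1336, 0.2006]
tool_rot: [[-0.906, 0.423, -0.003], [0.423, 0.906, -0.0], [0.002, -0.002, -1.0]]
ft_force: [0.4, 0.8, -1.0]
grip_width: 0.015
```

```bash
python3 - <<'E'
from h import *
s=telemetry.observe();print(s['position'],s['tool_rot'].round(4),s['ft_force'],s['qvel'].round(2))
im,d,W=cloud('side')
u,v=map(int,proj('side',[.556,.133,.15]));g=[proj('side',[.556,.133,z]) for z in(.139,.142)];print(u,v,g)
save(cv2.resize(im[v-30:v+30,u-40:u+40],None,fx=10,fy=10,interpolation=cv2.INTER_CUBIC),'side2c')
E
```

```text
[0.55621216 0.13355017 0.20061987] [[-9.062e-01  4.229e-01 -2.800e-03]
 [ 4.229e-01  9.062e-01 -5.000e-04]
 [ 2.400e-03 -1.600e-03 -1.000e+00]] [ 0.41576505  0.84804682 -1.02099333] [ 0.05 -0.07 -0.03 -0.01 -0.02  0.06]
273 219 [(np.float64(273.6924835122503), np.float64(223.75196943693157)), (np.float64(273.6662101995964), np.float64(222.67720115394405))]
```

View pics/side2c.png

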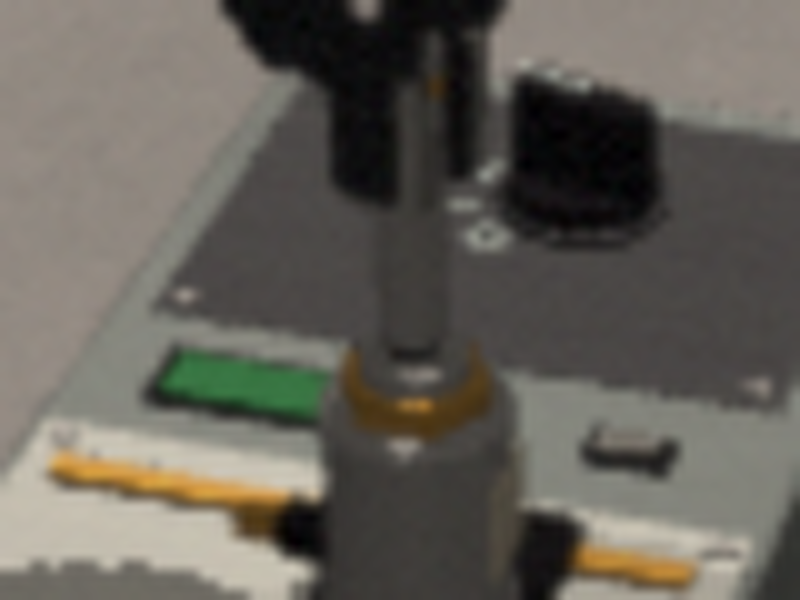

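The dark groove shows at (412,352), right above the nose face. As a check for slip, I'll measure the plunger's top in depth.

```bash
python3 - <<'E'
from h import *
for n in('wrist','scene','side'):
    im,d,W=cloud(n)
    m=(np.hypot(W[...,0]-.5558,W[...,1]-.1333)<.0075)&(W[...,2]>.15)&(W[...,2]<.24)
    z=W[m][:,2];print(n,len(z),np.percentile(z,[50,80,90,95,99]).round(4) if len(z) else '')
s=telemetry.observe();print(s['position'],s['ft_force'],s['wrist_torque'])
E
```

```text
wrist 2475 [0.2216 0.2225 0.2228 0.223  0.2234]
scene 25 [0.1671 0.178  0.1888 0.1899 0.2072]
side 66 [0.1664 0.178  0.1917 0.2042 0.2209]
[0.5562357  0.13355848 0.20067573] [-0.12598825 -0.73640357 -1.38542899] [-0.00583635  0.02686363  0.01967909]
```

```bash
python3 -c "
from h import *
print(close_job())"
```

```text
the job is handed in; nothing more can be done
None
```

I turned the selector to the two-stroke stop, drew the plunger straight up, and handed the job in with the gripper holding the plunger at about 9 s on the clock. `close_job` gives no verdict, so the result rests on these last checks:

- **Selector:** it started at one stroke. After the turn the pointer lay on the two strokes, and the bar stood at −24.7° as predicted for 1.2 rad. A picture after the lift had the knob in view, but I did not measure its angle again.
- **Plunger height:** the arm rose 34.8 mm and the plunger's top rose about 35 mm, so there was no noticeable slip. That puts the middle of the groove about 3 mm above the nose face, inside the 0 to 7 mm limit, and the side camera shows the groove just clear of it.
- **Alignment and forces:** the tool is tilted about 0.003 rad, and the wrist force was under 2.5 N at every reading during the lift. The grip was set to 35 N, but the finger force and bore-wall force can't be read directly.
- **Other objects:** I kept clear of the look-alikes and bystanders, but took no final measurement of where they stand.

The scene and side cameras saw too little of the plunger's top to confirm its height, so that figure comes from the wrist camera and the arm's own position.

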